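Make up two toy gift sets

TASK

Make up the two gift sets from the loose toys: in the tray with three bays put the toy car lengthwise in the long bay, the spinning top in the square bay and the skittle in the small bay; in the tray with two bays put the stacking tower in the larger bay and the yo-yo in the smaller one. Each toy must stand in its bay flat on the tray floor, the same way up as it was found. Leave the call bell and the stamp where they are.

Things in the scene. Friction and masses are not known exactly. Their poses are not given: they have to be found in the camera images.
- tray_three: fixed low beech tray with three bays, 154 (x) x 176 (y) mm. Origin: centre of underside, z up. Floor 4 mm above the table, rim 12 mm high, 5 mm thick, inner walls 11 mm high, 4 mm thick. Long bay (car) 144 (x) x 80 (y) mm, centre x 0, y -43; square bay (top) 82 x 82, centre x +30, y +42; small bay (skittle) 57 (x) x 82 (y), centre x -43.5, y +42 mm
- tray_two: fixed low beech tray with two bays, 106 (x) x 188 (y) mm. Origin: centre of underside, z up. Floor 4 mm above the table, rim 12 mm high, 5 mm thick, inner wall 11 mm high, 4 mm thick. Larger bay (tower) 96 (x) x 100 (y) mm, centre x 0, y +39; smaller bay (yo-yo) 96 (x) x 74 (y) mm, centre x 0, y -52 mm
- toy_car: wooden toy car on four wheels, standing on the table, 102 mm long (its y axis), 58 mm wide over the wheels (x), 50 mm high; origin under its middle at the height of the wheel bottoms. Body 34 mm wide between the wheels, cabin reaching up to 50 mm; wheels are 26 mm high. The wheels do not turn. Grip across the body (along x) at its middle, above the wheels. 90 g
- top_flat: wooden spinning top standing on its flat base, 60 mm diameter, 57 mm high; disc up to 24 mm, above it an upright stem 12 mm thick up to 57 mm. Origin at the centre of its underside. Grip the stem. 22 g
- skittle: turned wooden skittle standing upright, 38 mm diameter at the belly, 100 mm high, narrowing above 62 mm to a 24 to 28 mm head. Origin at the centre of its underside. Grip the neck or head. 28 g
- peg_tower: stacking tower toy: round base 72 mm diameter with three glued rings and a peg, 110 mm high; the peg's head, 83 to 110 mm up, is 24 mm thick and the peg below it 16 mm. Origin at the centre of its underside. Grip the head at about 95 mm height; it is rounded, and gripped near its top the toy hangs askew. 110 g
- yoyo: wooden yo-yo lying flat, 56 mm diameter, 36 mm high with a groove at half height. Origin at the centre of its underside. Grip across its rim, on the upper disc. 55 g
- call_bell: bystander: counter call bell, 77 mm diameter, 58 mm high, loose, beyond the trays; origin at the centre of its underside. Must stay where it is
- stamp: bystander: wooden-handled shop stamp, 24 x 36 mm foot, 66 mm high, loose, standing near the toys; origin at the centre of its underside. Must stay where it is
Mind the look-alikes: they are no part of the job. Several things have the shape of the skittle; the one meant has the colours described above.

How it is judged:
At the end, for the whole second after the job is handed in: Each toy rests flat (tilt under 0.12 rad, origin under 8 mm above the tray's underside) in its own bay, off the bay centre in tray x / y by at most: car 26/16 mm, lengthwise within 0.35 rad, top 15/15, skittle 14/26, tower 16/18, yo-yo 24/13: anywhere within its walls (x of toy_car in the frame of tray_three between -0.026 and 0.026 m and y of toy_car in the frame of tray_three between -0.059 and -0.027 m and z of toy_car in the frame of tray_three between 0 and 0.008 m and angle between each of toy_car, top_flat, skittle, peg_tower, yoyo's own z axis and vertical below 0.12 rad and linear speed of each of toy_car, top_flat, skittle, peg_tower, yoyo below 0.02 m/s and angular speed of each of toy_car, top_flat, skittle, peg_tower, yoyo below 0.2 rad/s and x of top_flat in the frame of tray_three between 0.015 and 0.045 m and y of top_flat in the frame of tray_three between 0.027 and 0.057 m and z of top_flat in the frame of tray_three between 0 and 0.008 m and x of skittle in the frame of tray_three between -0.0575 and -0.0295 m and y of skittle in the frame of tray_three between 0.016 and 0.068 m and z of skittle in the frame of tray_three between 0 and 0.008 m and x of peg_tower in the frame of tray_two between -0.016 and 0.016 m and y of peg_tower in the frame of tray_two between 0.021 and 0.057 m and z of peg_tower in the frame of tray_two between 0 and 0.008 m and x of yoyo in the frame of tray_two between -0.024 and 0.024 m and y of yoyo in the frame of tray_two between -0.065 and -0.039 m and z of yoyo in the frame of tray_two between 0 and 0.008 m and angle between the y axis of toy_car and the x axis of tray_three, either way round below 0.35 rad); the robot touches nothing.
It fails at once if the call bell is pushed more than 20 mm (distance of call_bell from where it was at the start of the episode above 0.02 m).
It fails at once if the stamp is pushed more than 20 mm (distance of stamp from where it was at the start of the episode above 0.02 m).
It also fails if it takes over 125 s, if anything falls off the work surface, if the arm or the gripper's body presses on something with over 40 N, if the wrist force passes 120 N, or if a joint passes its speed limit or range.

ROBOT

A 7-joint arm with a two-finger parallel gripper is mounted at the origin on the work surface; the furniture and walls round the work are solid. World frame = base frame: x ahead of the robot, y to its left, z up, the work surface at z = 0. Lengths are in m, angles in rad, forces in N, time in s.
With the tool pointing down it reaches from about 0.4 to 0.75 m from the base axis. Payload 19.5 kg.
Tool frame: the origin (TCP) lies at the very end of the fingers, on their centre line; the grasp point (between the pads) lies 19 mm behind it; z points along the fingers, y is the line along which they close (so a half turn about z gives the same grasp; the last joint's range is limited). The gripper opens to 85 mm and grips with 20 to 120 N. Pads are 22 mm wide; open, the fingers measure 114 mm over their backs; the gripper's body (76 mm by 85 mm) begins 54 mm behind the grasp point. The pads swing forward as they close: fully open they stand 13 mm farther back than shut.
Start: joints at [-1.298, 0.707, -0.028, 1.485, 0.022, 0.951, -0.075], TCP at [0.178, 0.547, 0.231] pointing down, gripper open.
Joint ranges: [-2.71, 2.71], [-0.32, 2.16], [-1.57, 1.52], [0, 2.45], [-1.46, 4.6], [0, 2.02], [-2.83, 2.83]. Speed limits (rad/s): [1.89, 1.89, 2.57, 2.57, 3.01, 3.01, 3.01].

INTERFACE

Orientations are given as a unit quaternion [w, x, y, z].
In Python, from cell import arm gives the robot as it stands.
- The arm moves only by the tool apply_moves, never from a script. Its argument "increments" is a list of rows, each a list of 5 numbers: the gripper command: -1 is fully open, 1 is shut, values between are in proportion, then the shift along the tool's x, y, z in units of 50 mm (1.0 is 50 mm), then the turn about the tool's z in units of 360 degrees (1.0 is 360 degrees). A call has 1 to 5 rows; each row shifts and turns the commanded pose from where the row before left it, along the tool's axes as they then stand; what a row does not reach is not made up. A row lasts 1/10 s, in which the tool goes at most 50 mm and 8.59 degrees, less where a joint would pass 70% of its speed; a pose out of reach is approached as far as the arm can. A call with a number of a shift or a turn outside -1 to 1 is refused whole. A call with a gripper value outside its range is refused whole. The fingers move at their own pace and stop on an object; the grip force is fixed at half the most. Time passes only in rows, so rows that do not move let the fingers close. It gives the time, the measured TCP pose, the force, the opening and the grip force at its end, in the units of the state.
- arm.read_state(): the state, without advancing time (a new reading comes with each control period).
- arm.get_image(name): name is "scene" or "top"; returns a dict with "pixels" (384x512x3 uint8, red, green, blue), "fx", "fy", "cx", "cy" (pixels), "camera_from_world" (4x4, takes a point from world to camera coordinates). Camera axes: x right, y down, z forward; pixel columns grow to the right and rows downward; lengths in m; the calibration is good to about 2 mm. A picture is of the moment at which its call begins. There is no depth.
- arm.hand_in(): hands the job in; it is judged then, once.
The state is a dict: "clock": time; "joints": joint angles; "joint_vel": joint speeds; "joint_torque": joint torques, N m; "tcp_pos": TCP position; "eef_rot": TCP orientation; "contact_force": force on the tool from outside, world axes, zero at the start; "ft_torque": the same for the moment, N m; "grip_width": finger opening in m; "gripper_force": force on a finger pad.
Only numpy, scipy, OpenCV 4.12 (cv2) and the standard library are available. Lean on these libraries where they do the work, as an engineer would, in place of code of your own. Each camera call takes 0.05 s, during which the arm holds its last target. There are 200 camera calls.

## Working session

There is one attempt and no reset: what is moved stays moved. The work goes in short steps, Python scripts to look and compute and a tool call to move; the robot and the scene stay as the last step left them, time stands still between calls to the robot, and variables do not carry over. Pictures are saved under pics/ and viewed, at most 14 in all, crops included, and the job is handed in when it is done.

Besides the shell and the picture viewer there is one more tool, called after "Call:" as name(argument=value, ...) on one line, values as JSON. apply_moves: Moves the arm, as the interface text tells. Shifts and turns lie within -1 to 1; 1 stands for 50 mm of shift or 360 degrees of turn. Its arguments: {"type":"object","properties":{"increments":{"type":"array"}},"required":["increments"]}

```bash
mkdir -p pics; ls; cat > h.py <<'E'
import numpy as np,cv2,json
from cell import arm
def snap(name,fn,crop=None,scale=1):
    im=arm.get_image(name);p=im["pixels"][...,::-1].copy()
    np.savez(f"pics/{fn}.npz",p=p,K=[im["fx"],im["fy"],im["cx"],im["cy"]],T=np.array(im["camera_from_world"]))
    if crop: a,b,c,d=crop;p=p[b:d,a:c]
    if scale!=1:p=cv2.resize(p,None,fx=scale,fy=scale,interpolation=cv2.INTER_CUBIC)
    cv2.imwrite(f"pics/{fn}.png",p);return im
def load(fn):
    d=np.load(f"pics/{fn}.npz");return d["p"],d["K"],d["T"]
def ray(fn,u,v,z):
    _,K,T=load(fn);R=T[:3,:3];t=T[:3,3]
    d=R.T@np.array([(u-K[0+2])/K[0],(v-K[3])/K[1],1]);c=-R.T@t
    return (c+d*(z-c[2])/d[2])
def proj(fn,X):
    _,K,T=load(fn);c=T[:3,:3]@np.array(X)+T[:3,3];return K[0]*c[0]/c[2]+K[2],K[1]*c[1]/c[2]+K[3]
E
python3 - <<'E'
from h import *
a=snap("top","t0",scale=1.56);b=snap("scene","s0",scale=1.56)
s=arm.read_state();print(s["tcp_pos"],s["eef_rot"],s["clock"],s["grip_width"])
for f in("t0","s0"):
    _,K,T=load(f);print(K,-T[:3,:3].T@T[:3,3],T[2,:3])
E
```

```text
pics
[0.17793057 0.54654078 0.2308907 ] [-7.26117052e-05  1.56739111e-01  9.87639925e-01 -4.73993256e-04] 0.1 0.08529245553746315
[390.11253003 390.11253003 261.3551938  189.12642879] [ 0.37349279 -0.13364595  1.04553777] [ 0.12165199  0.02193532 -0.99233041]
[419.19328554 419.19328554 255.75137517 194.88072798] [ 0.11725854 -0.66207808  0.71712175] [ 0.40655809  0.57143282 -0.71286397]
```

View pics/t0.png

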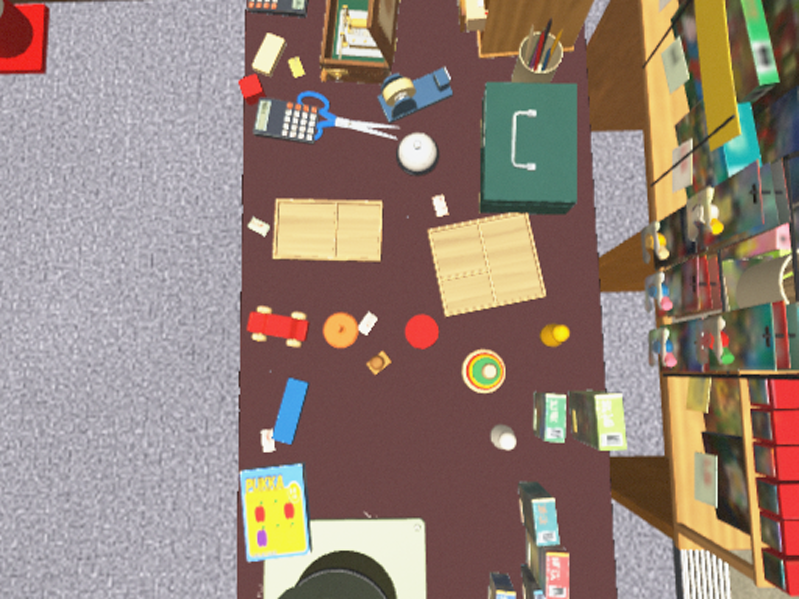

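View pics/s0.png

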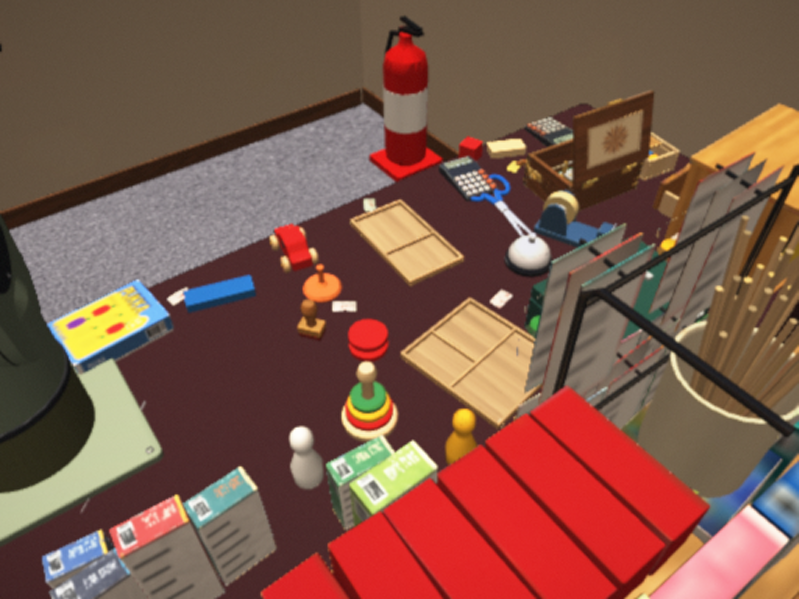

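The top view shows the two-bay tray at (328,230), the three-bay tray at (487,263), the car at (278,326), the top at (340,330), the stamp at (378,362), the yo-yo at (421,331), the tower at (484,371) and the bell at (417,152). Two objects have the skittle shape: a grey-white one at (503,437) and an orange-yellow one at (555,334). I'll enlarge both before choosing.

```bash
python3 - <<'E'
from h import *
def crop(fn,c,s=0):
    p,_,_=load(fn);a,b,w=c;return cv2.resize(p[b:b+w,a:a+w],(390,290) if 0 else (290,290),interpolation=cv2.INTER_CUBIC)
m=np.vstack([np.hstack([crop("s0",(170,262,60)),crop("s0",(268,255,60))]),np.hstack([crop("t0",(300,258,50)),crop("t0",(332,190,50))])])
cv2.imwrite("pics/sk.png",m)
# tray corners on enlarged (800) top; rim z=.012
k=1.56
P=lambda u,v,z:np.round(ray("t0",u/k,v/k,z),4)[:2]
print("two",[P(*c,.012) for c in[(275,199),(383,201),(381,261),(273,260)]])
print("three",[P(*c,.012) for c in[(428,230),(526,213),(546,297),(447,315)]])
for n,u,v,z in[("car",278,326,.03),("top",340,330,.03),("stem",341,328,.057),("yoyo",421.5,331,.036),("tower",484,371,.01),("peg",489,371,.11),("stamp",378,362,.03),("bell",417,153,.03),("white",507,440,.09),("yel",562,333,.09)]:print(n,P(u,v,z))
p,_,_=load("t0")
hsv=cv2.cvtColor(p,cv2.COLOR_BGR2HSV)
for r in[(150,180,210,225),(260,120,360,210)]:
    a,b,c,d=r;
print(hsv[147,210],hsv[165,310],hsv[200,250])
E
```

```text
two [array([0.6746, 0.1192]), array([ 0.6665, -0.0704]), array([ 0.5603, -0.0657]), array([0.566 , 0.1216])]
three [array([ 0.613 , -0.1479]), array([ 0.6392, -0.3181]), array([ 0.4922, -0.346 ]), array([ 0.4646, -0.1771])]
car [0.4499 0.1076]
top [0.4413 0.0032]
stem [ 0.4427 -0.0021]
yoyo [ 0.4367 -0.1332]
tower [ 0.369 -0.237]
peg [ 0.3693 -0.2346]
stamp [ 0.3869 -0.0599]
bell [ 0.7452 -0.1315]
white [ 0.264  -0.2608]
yel [ 0.4262 -0.3523]
[ 22  90 242] [ 19 111 220] [  2  90 111]
```

View pics/sk.png

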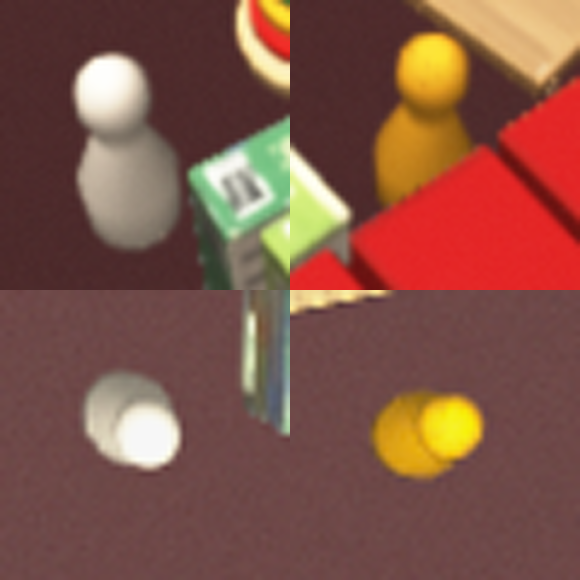

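```bash
python3 - <<'E'
from h import *
s=arm.read_state();print({k:np.round(v,3) for k,v in s.items()})
from scipy.spatial.transform import Rotation as R
q=s["eef_rot"];M=R.from_quat([q[1],q[2],q[3],q[0]]).as_matrix();print(M.round(3))
for f in("t0","s0"):
  print([np.round(np.array(proj(f,X))*1.56) for X in [s["tcp_pos"],s["tcp_pos"]+[0,0,.2],(0,0,0),(0,0,.3),(.5,0,0),(.5,-.2,0)]])
E
```

```text
{'clock': np.float64(0.1), 'joints': array([-1.298,  0.707, -0.028,  1.485,  0.022,  0.951, -0.076]), 'joint_vel': array([ 0.001, -0.001, -0.   , -0.   ,  0.002,  0.001, -0.001]), 'joint_torque': array([ 1.0000e-03, -8.8427e+01,  1.2370e+00, -2.3645e+01,  1.7000e-02,
        5.0000e-03,  0.0000e+00]), 'tcp_pos': array([0.178, 0.547, 0.231]), 'eef_rot': array([-0.   ,  0.157,  0.988, -0.   ]), 'contact_force': array([0.591, 0.138, 0.151]), 'ft_torque': array([ 0.004, -0.004, -0.041]), 'gripper_force': np.float64(0.0), 'grip_width': np.float64(0.085)}
[[-0.951  0.31  -0.   ]
 [ 0.31   0.951 -0.001]
 [-0.    -0.001 -1.   ]]
[array([-92., 528.]), array([-262.,  581.]), array([345., 601.]), array([312., 700.]), array([344., 297.]), array([459., 295.])]
[array([-4., 70.]), array([-68., -66.]), array([ 28., 437.]), array([-101.,  264.]), array([354., 280.]), array([430., 357.])]
```

Pixel work puts the white skittle 0.37 m from the base, which is inside the arm's minimum reach. The description names no paint colour, only turned wood. The orange-yellow one has the warm wood tone, stands in the row with the other toys and is in reach, so that's the one I'll take. I'll start with the car and turn the wrist first.

Call:
apply_moves(increments=[[-1,0,0,0,0.0235],[-1,0,0,0,0.0235],[-1,0,0,0,0.0235],[-1,0,0,0,0.0235],[-1,0,0,0,0.0235]])

```text
clock: 0.6
tcp_pos: [0.178, 0.5466, 0.231]
eef_rot: [0.0, 0.505, 0.863, -0.0]
contact_force: [-0.4, -0.1, -0.4]
grip_width: 0.0853
gripper_force: 0.0
```

Call:
apply_moves(increments=[[-1,0,0,0,0.0235],[-1,0,0,0,0.0235],[-1,0,0,0,0.0235],[-1,0,0,0,0.0235],[-1,0,0,0,0]])

```text
clock: 1.1
tcp_pos: [0.1778, 0.5467, 0.2309]
eef_rot: [0.0, 0.733, 0.68, -0.0]
contact_force: [0.2, 0.1, 0.1]
grip_width: 0.0855
gripper_force: 0.0
```

```bash
cat >> h.py <<'E'
from scipy.spatial.transform import Rotation as Rot
def go(x,y,z,a=None):
    """needed shift: turn first (units), then tool x,y,z shift (units) after that turn"""
    s=arm.read_state();q=s["eef_rot"];M=Rot.from_quat([q[1],q[2],q[3],q[0]]).as_matrix()
    a0=np.degrees(np.arctan2(M[1,1],M[0,1]));a=a0 if a is None else a
    t=-((a-a0+180)%360-180)/360;r=np.radians(a);d=np.array([x,y,z])-s["tcp_pos"]
    print("clk",round(s["clock"],1),"pos",s["tcp_pos"].round(4),"a",a0.round(1),"turn",round(t,3),"sh",np.round([(-np.sin(r)*d[0]+np.cos(r)*d[1])/.05,(np.cos(r)*d[0]+np.sin(r)*d[1])/.05,-d[2]/.05],2),"w",round(s["grip_width"],4),"F",round(float(s["gripper_force"]),1), "tilt",M[2,2].round(4))
E
python3 -c "
from h import *
go(.45,.108,.12,-5)"
```

```text
clk 1.1 pos [0.1778 0.5467 0.2309] a -4.3 turn 0.002 sh [-8.27  6.19  2.22] w 0.0855 F 0.0 tilt -1.0
```

Call:
apply_moves(increments=[[-1,-0.7,0.5,0,0],[-1,-0.7,0.5,0,0],[-1,-0.7,0.5,0,0],[-1,-0.7,0.5,0,0],[-1,-0.7,0.5,0,0]])

```text
clock: 1.6
tcp_pos: [0.2905, 0.3616, 0.2313]
eef_rot: [0.0, 0.73, 0.683, 0.0]
contact_force: [0.8, 0.8, 0.0]
grip_width: 0.0856
gripper_force: 0.0
```

Call:
apply_moves(increments=[[-1,-0.7,0.5,0,0],[-1,-0.7,0.5,0,0],[-1,-0.7,0.5,0,0],[-1,-0.7,0.5,0,0],[-1,-0.7,0.5,0,0]])

```text
clock: 2.1
tcp_pos: [0.4025, 0.1779, 0.2313]
eef_rot: [0.0, 0.73, 0.683, 0.0]
contact_force: [0.2, 0.2, 0.6]
grip_width: 0.0856
gripper_force: 0.0
```

Call:
apply_moves(increments=[[-1,-0.7,0.5,0.6,0],[-1,-0.6,0.5,0.6,0],[-1,0,0,0.5,0],[-1,0,0,0.5,0],[-1,0,0,0,0]])

```text
clock: 2.6
tcp_pos: [0.445, 0.1123, 0.1207]
eef_rot: [-0.001, 0.731, 0.682, -0.002]
contact_force: [-0.4, -0.3, 0.7]
grip_width: 0.0857
gripper_force: 0.0
```

```bash
python3 - <<'E'
from h import *
p,_,_=load("t0");h=cv2.cvtColor(p,cv2.COLOR_BGR2HSV)
def blob(n,box,lo,hi,z):
    a,b,c,d=box;s=h[b:d,a:c];m=cv2.inRange(s,lo,hi)
    if lo[0]==0 and hi[0]<8:m|=cv2.inRange(s,(172,lo[1],lo[2]),(180,255,255))
    pts=cv2.findNonZero(m);r=cv2.minAreaRect(pts);u,v=r[0][0]+a+.0,r[0][1]+b
    print(n,ray("t0",u,v,z).round(4)[:2],"px",round(u*1.56),round(v*1.56),[round(x*1.56) for x in r[1]],round(r[2],1),len(pts))
blob("car",(155,190,205,225),(0,170,100),(7,255,255),.03)
blob("top",(203,195,233,228),(8,140,120),(20,255,255),.024)
blob("yoyo",(255,198,285,228),(0,170,100),(7,255,255),.033)
blob("skittleyel",(340,200,370,230),(18,150,150),(35,255,255),.05)
go(.45,.108,.12,-5)
E
```

```text
car [0.4514 0.1092] px 277 325 [59, 21] 9.9 498
top [0.4431 0.0039] px 340 329 [34, 34] 90.0 418
yoyo [ 0.4361 -0.1327] px 421 332 [33, 31] 90.0 365
skittleyel [ 0.426  -0.3481] px 554 335 [20, 28] 90.0 205
clk 2.6 pos [0.445  0.1123 0.1207] a -4.0 turn 0.003 sh [-0.08  0.11  0.01] w 0.0857 F 0.0 tilt -1.0
```

Call:
apply_moves(increments=[[-1,-0.07,0.12,0.3,0.008],[-1,0,0,0.6,0],[-1,0,0,0.5,0],[-1,0,0,0.4,0],[-1,0,0,0.12,0]])

```text
clock: 3.1
tcp_pos: [0.4515, 0.1091, 0.0263]
eef_rot: [-0.0, 0.748, 0.663, -0.0]
contact_force: [-0.8, -0.8, 0.1]
grip_width: 0.0856
gripper_force: 0.0
```

Call:
apply_moves(increments=[[1,0,0,0,0],[1,0,0,0,0],[1,0,0,0,0],[1,0,0,0,0],[1,0,0,0,0]])

```text
clock: 3.6
tcp_pos: [0.4522, 0.1089, 0.0278]
eef_rot: [0.0, 0.749, 0.662, 0.001]
contact_force: [-1.0, 0.1, 17.3]
grip_width: 0.0329
gripper_force: 56.9
```

Call:
apply_moves(increments=[[1,0,0,0,0],[1,0,0,0,0],[1,0,0,0,0],[1,0,0,0,0],[1,0,0,0,0]])

```text
clock: 4.1
tcp_pos: [0.4522, 0.1089, 0.0278]
eef_rot: [0.0, 0.749, 0.662, 0.001]
contact_force: [-0.8, 1.2, 17.9]
grip_width: 0.0331
gripper_force: 56.9
```

Call:
apply_moves(increments=[[1,0,0,-0.3,0],[1,0,0,-0.6,0],[1,0,0,-0.7,0],[1,0,0,-0.6,0],[1,0,0,0,0]])

```text
clock: 4.6
tcp_pos: [0.4528, 0.1091, 0.1402]
eef_rot: [0.001, 0.749, 0.662, 0.002]
contact_force: [0.2, 0.4, -1.2]
grip_width: 0.0328
gripper_force: 60.1
```

```bash
python3 - <<'E'
from h import *
snap("scene","s1",crop=(100,60,400,300),scale=2)
go(.5598,-.2897,.12,-82)
E
```

```text
clk 4.7 pos [0.4523 0.1091 0.1384] a -7.0 turn 0.208 sh [1.02 8.2  0.37] w 0.0332 F 60.1 tilt -1.0
```

View pics/s1.png

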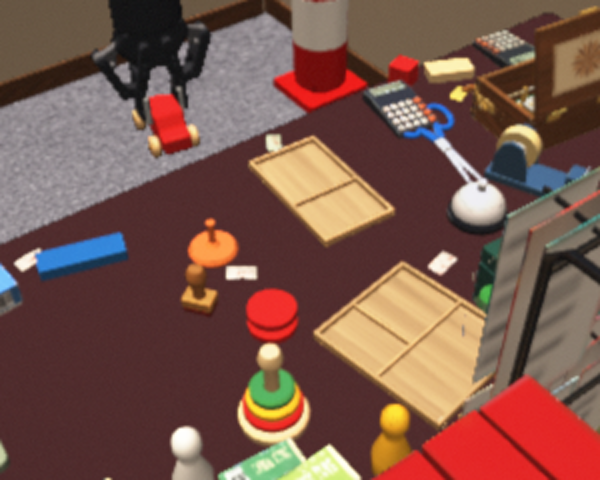

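The car hangs level in the gripper at about (168,125) in the crop. Next it goes over the long bay.

Call:
apply_moves(increments=[[1,0,0,0,0.0225],[1,0,0,0,0.0225],[1,0,0,0,0.0225],[1,0,0,0,0.0225],[1,0,0,0,0.0225]])

```text
clock: 5.15
tcp_pos: [0.4513, 0.1086, 0.136]
eef_rot: [0.0, 0.933, 0.359, -0.001]
contact_force: [-0.4, -0.6, -0.6]
grip_width: 0.0328
gripper_force: 59.9
```

Call:
apply_moves(increments=[[1,0,0,0,0.0225],[1,0,0,0,0.0225],[1,0,0,0,0.0225],[1,0,0,0,0.0225],[1,0,0,0,0]])

```text
clock: 5.65
tcp_pos: [0.4513, 0.1087, 0.136]
eef_rot: [0.001, 0.996, 0.086, -0.001]
contact_force: [0.5, -0.1, -1.5]
grip_width: 0.033
gripper_force: 60.0
```

Call:
apply_moves(increments=[[1,0.1,0.8,0,0],[1,0.1,0.8,0,0],[1,0.1,0.8,0,0],[1,0.1,0.8,0,0],[1,0.1,0.8,0,0]])

```text
clock: 6.15
tcp_pos: [0.5112, -0.0856, 0.1363]
eef_rot: [0.0, 0.996, 0.09, -0.0]
contact_force: [0.8, 1.2, -1.4]
grip_width: 0.0328
gripper_force: 60.0
```

Call:
apply_moves(increments=[[1,0.1,0.8,0,0],[1,0.1,0.8,0,0],[1,0,0.8,0,0],[1,0,0.8,0,0],[1,0,0.8,0,0]])

```text
clock: 6.65
tcp_pos: [0.5556, -0.2808, 0.1361]
eef_rot: [-0.0, 0.996, 0.09, -0.0]
contact_force: [1.2, 0.3, -1.1]
grip_width: 0.0329
gripper_force: 60.0
```

Call:
apply_moves(increments=[[1,0,0.2,0,0],[1,0,0,0,0]])

```text
clock: 6.85
tcp_pos: [0.5569, -0.2906, 0.1359]
eef_rot: [0.0, 0.996, 0.088, -0.001]
contact_force: [0.6, 1.7, -1.5]
grip_width: 0.0329
gripper_force: 60.0
```

```bash
python3 - <<'E'
from h import *
go(.5598,-.2897,.033,-80)
E
```

```text
clk 6.8 pos [ 0.5569 -0.2906  0.1359] a -79.9 turn 0.0 sh [ 0.06 -0.01  2.06] w 0.0329 F 60.0 tilt -1.0
```

Call:
apply_moves(increments=[[1,0.06,0,0.5,0],[1,0,0,0.6,0],[1,0,0,0.5,0],[1,0,0,0.3,0],[1,0,0,0.14,0]])

```text
clock: 7.35
tcp_pos: [0.5604, -0.2873, 0.0336]
eef_rot: [-0.0, 0.996, 0.089, -0.001]
contact_force: [-0.3, 0.2, -0.9]
grip_width: 0.0328
gripper_force: 60.0
```

Call:
apply_moves(increments=[[1,0,0,0,0],[-0.3,0,0,0,0],[-0.3,0,0,0,0],[-0.3,0,0,0,0],[-0.5,0,0,0,0]])

```text
clock: 7.85
tcp_pos: [0.5608, -0.2884, 0.0352]
eef_rot: [0.0, 0.996, 0.088, 0.0]
contact_force: [-0.3, 0.2, 0.3]
grip_width: 0.0638
gripper_force: 0.0
```

Call:
apply_moves(increments=[[-0.5,0,0,-0.3,0],[-0.5,0,0,-0.6,0],[-0.5,0,0,-0.7,0],[-0.5,0,0,-0.7,0],[-1,0,0,0,0]])

```text
clock: 8.35
tcp_pos: [0.5618, -0.2896, 0.1552]
eef_rot: [0.002, 0.996, 0.088, 0.003]
contact_force: [0.0, -0.7, -0.6]
grip_width: 0.0765
gripper_force: 0.0
```

```bash
python3 - <<'E'
from h import *
go(.443,.002,.15,-80)
E
```

```text
clk 8.3 pos [ 0.5618 -0.2896  0.1552] a -80.0 turn 0.0 sh [-1.33 -6.16  0.1 ] w 0.0765 F 0.0 tilt -1.0
```

Call:
apply_moves(increments=[[-1,-0.15,-0.75,0,0],[-1,-0.15,-0.75,0,0],[-1,-0.15,-0.75,0,0],[-1,-0.15,-0.75,0,0],[-1,-0.15,-0.75,0,0]])

```text
clock: 8.85
tcp_pos: [0.4902, -0.109, 0.1503]
eef_rot: [0.0, 0.996, 0.087, 0.0]
contact_force: [2.4, 0.4, 0.3]
grip_width: 0.0853
gripper_force: 0.0
```

Call:
apply_moves(increments=[[-1,-0.2,-0.75,0,0],[-1,-0.2,-0.75,0,0],[-1,-0.18,-0.9,0,0],[-1,0,0,0.6,0],[-1,0,0,0,0]])

```text
clock: 9.35
tcp_pos: [0.4407, 0.0039, 0.1186]
eef_rot: [-0.0, 0.996, 0.089, -0.001]
contact_force: [-0.0, -1.0, 0.8]
grip_width: 0.0852
gripper_force: 0.0
```

```bash
python3 - <<'E'
from h import *
snap("top","t1",crop=(140,110,380,290),scale=3.3)
go(.443,.002,.033,-80)
E
```

```text
clk 9.4 pos [0.4413 0.0024 0.1198] a -80.0 turn 0.0 sh [0.03 0.01 1.74] w 0.0854 F 0.0 tilt -1.0
```

View pics/t1.png

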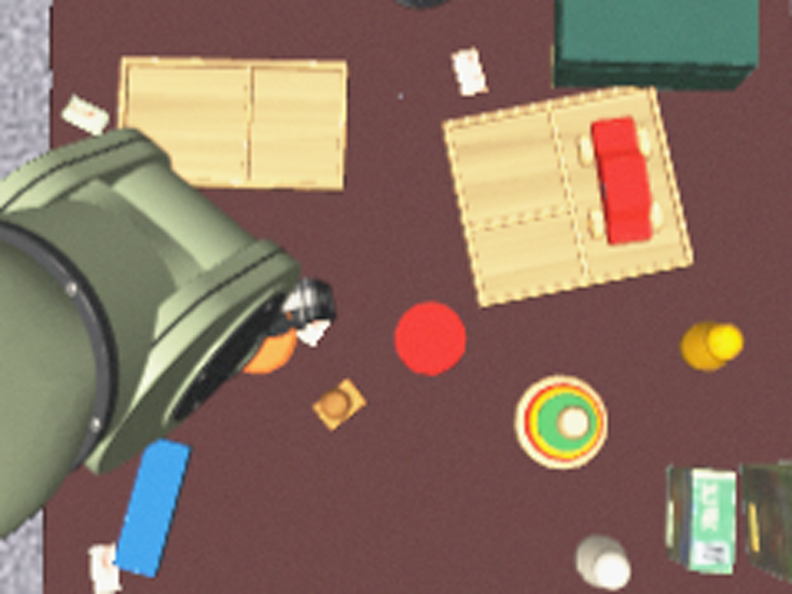

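The car sits in the long bay at crop (622,180), lengthwise and nearly central. Next is the top.

Call:
apply_moves(increments=[[-1,0.03,0,0.5,0],[-1,0,0,0.6,0],[-1,0,0,0.4,0],[-1,0,0,0.2,0],[0,0,0,0,0]])

```text
clock: 9.9
tcp_pos: [0.4434, 0.0015, 0.0347]
eef_rot: [-0.0, 0.996, 0.086, -0.0]
contact_force: [-0.3, 0.4, 1.0]
grip_width: 0.0733
gripper_force: 0.0
```

Call:
apply_moves(increments=[[1,0,0,0,0],[1,0,0,0,0],[1,0,0,0,0],[1,0,0,0,0],[1,0,0,0,0]])

```text
clock: 10.4
tcp_pos: [0.4431, 0.0034, 0.0351]
eef_rot: [-0.0, 0.996, 0.088, 0.0]
contact_force: [-0.7, 2.3, 7.5]
grip_width: 0.0074
gripper_force: 58.6
```

Call:
apply_moves(increments=[[1,0,0,0,0],[1,0,0,-0.3,0],[1,0,0,-0.6,0],[1,0,0,-0.7,0],[1,0,0,0,0]])

```text
clock: 10.9
tcp_pos: [0.4439, 0.0032, 0.1178]
eef_rot: [0.0, 0.996, 0.088, 0.002]
contact_force: [0.5, 1.1, -1.0]
grip_width: 0.0072
gripper_force: 58.6
```

```bash
python3 - <<'E'
from h import *
go(.5746,-.2007,.12,-80)
E
```

```text
clk 10.9 pos [0.4439 0.0032 0.1178] a -79.9 turn 0.0 sh [ 1.87  4.47 -0.04] w 0.0072 F 58.6 tilt -1.0
```

```bash
python3 - <<'E'
from h import *
snap("scene","s2",crop=(150,50,330,250),scale=3)
E
```

```text
(no output)
```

View pics/s2.png

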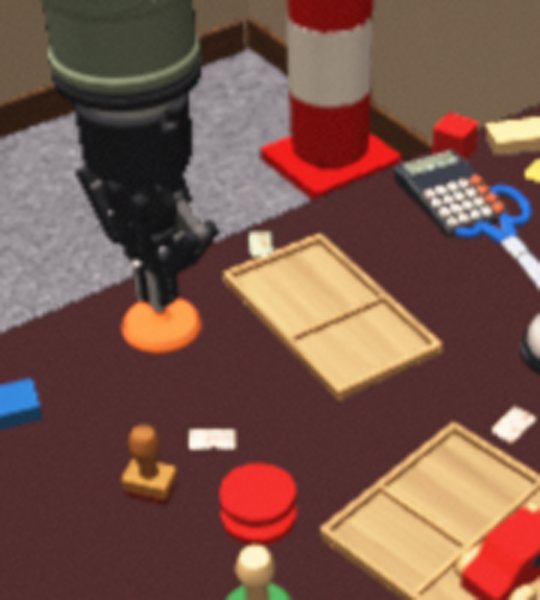

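The top hangs level from the fingers at crop (160,325).

Call:
apply_moves(increments=[[1,0.3,0.75,0,0],[1,0.3,0.75,0,0],[1,0.3,0.75,0,0],[1,0.3,0.75,0,0],[1,0.35,0.75,0,0]])

```text
clock: 11.45
tcp_pos: [0.5522, -0.1695, 0.1138]
eef_rot: [-0.0, 0.996, 0.087, -0.001]
contact_force: [0.9, 1.1, -0.2]
grip_width: 0.0071
gripper_force: 58.6
```

Call:
apply_moves(increments=[[1,0.3,0.72,0,0],[1,0,0,0.4,0],[1,0,0,0.5,0],[1,0,0,0.4,0],[1,0,0,0,0]])

```text
clock: 11.95
tcp_pos: [0.5716, -0.2003, 0.0466]
eef_rot: [-0.001, 0.996, 0.087, -0.002]
contact_force: [-0.1, 0.0, 0.9]
grip_width: 0.0076
gripper_force: 58.6
```

```bash
python3 - <<'E'
from h import *
go(.5746,-.2007,.0405,-80)
E
```

```text
clk 11.9 pos [ 0.5716 -0.2003  0.0466] a -80.0 turn 0.0 sh [0.06 0.02 0.12] w 0.0076 F 58.6 tilt -1.0
```

Call:
apply_moves(increments=[[1,0.06,0,0.12,0],[1,0,0,0,0],[0.3,0,0,0,0],[0.3,0,0,0,0],[0.3,0,0,0,0]])

```text
clock: 12.45
tcp_pos: [0.5762, -0.2004, 0.0442]
eef_rot: [0.0, 0.996, 0.088, 0.0]
contact_force: [0.8, -0.1, -0.4]
grip_width: 0.0297
gripper_force: 0.0
```

Call:
apply_moves(increments=[[0.3,0,0,0,0],[0.3,0,0,-0.2,0],[0.3,0,0,-0.7,0],[0.3,0,0,-0.7,0],[-1,0,0,-0.7,0]])

```text
clock: 12.95
tcp_pos: [0.5757, -0.2004, 0.1609]
eef_rot: [0.0, 0.996, 0.087, 0.0]
contact_force: [0.1, 0.4, 0.7]
grip_width: 0.0434
gripper_force: 0.0
```

```bash
python3 - <<'E'
from h import *
go(.436,-.133,.15,-80)
go(.436,-.133,.15,0)
E
```

```text
clk 12.9 pos [ 0.5757 -0.2004  0.1609] a -80.0 turn 0.0 sh [-2.52 -1.81  0.22] w 0.0434 F 0.0 tilt -1.0
clk 12.9 pos [ 0.5757 -0.2004  0.1609] a -80.0 turn -0.222 sh [ 1.35 -2.79  0.22] w 0.0434 F 0.0 tilt -1.0
```

Call:
apply_moves(increments=[[-1,0,0,0,-0.022],[-1,0,0,0,-0.022],[-1,0,0,0,-0.022],[-1,0,0,0,-0.022],[-1,0,0,0,-0.022]])

```text
clock: 13.45
tcp_pos: [0.5759, -0.2005, 0.1596]
eef_rot: [0.0, 0.906, 0.422, 0.0]
contact_force: [-0.3, -0.1, -0.2]
grip_width: 0.0853
gripper_force: 0.0
```

Call:
apply_moves(increments=[[-1,0,0,0,-0.022],[-1,0,0,0,-0.022],[-1,0,0,0,-0.022],[-1,0,0,0,-0.022],[-1,0,0,0,-0.02]])

```text
clock: 13.95
tcp_pos: [0.5759, -0.2006, 0.1596]
eef_rot: [0.0, 0.714, 0.7, -0.0]
contact_force: [0.2, -0.4, 0.3]
grip_width: 0.0857
gripper_force: 0.0
```

Call:
apply_moves(increments=[[-1,0.3,-0.7,0,0],[-1,0.35,-0.7,0,0],[-1,0.35,-0.7,0,0],[-1,0.35,-0.7,0,0],[-1,0,0,0.8,0]])

```text
clock: 14.45
tcp_pos: [0.4365, -0.1281, 0.1226]
eef_rot: [0.002, 0.716, 0.698, 0.001]
contact_force: [3.4, -0.9, -1.0]
grip_width: 0.0853
gripper_force: 0.0
```

Call:
apply_moves(increments=[[-1,0,0,0.4,0],[-1,0,0,0,0]])

```text
clock: 14.65
tcp_pos: [0.437, -0.1293, 0.0977]
eef_rot: [-0.001, 0.716, 0.698, -0.001]
contact_force: [0.2, -0.4, 1.1]
grip_width: 0.0853
gripper_force: 0.0
```

```bash
python3 - <<'E'
from h import *
go(.436,-.133,.01,0)
E
```

```text
clk 14.7 pos [ 0.437  -0.1293  0.0977] a -1.5 turn -0.004 sh [-0.07 -0.02  1.75] w 0.0853 F 0.0 tilt -1.0
```

Call:
apply_moves(increments=[[-1,-0.07,-0.02,0.5,0],[-1,0,0,0.5,0],[-1,0,0,0.4,0],[-1,0,0,0.25,0],[-1,0,0,0.1,0]])

```text
clock: 15.15
tcp_pos: [0.4369, -0.1329, 0.0112]
eef_rot: [0.0, 0.716, 0.698, -0.0]
contact_force: [0.4, 0.1, 0.2]
grip_width: 0.0856
gripper_force: 0.0
```

Call:
apply_moves(increments=[[1,0,0,0,0],[1,0,0,0,0],[1,0,0,0,0],[1,0,0,0,0],[1,0,0,0,0]])

```text
clock: 15.65
tcp_pos: [0.4368, -0.1328, 0.0127]
eef_rot: [0.001, 0.716, 0.698, 0.0]
contact_force: [-3.9, 0.1, 25.0]
grip_width: 0.0516
gripper_force: 58.0
```

Call:
apply_moves(increments=[[1,0,0,0,0],[1,0,0,-0.3,0],[1,0,0,-0.6,0],[1,0,0,-0.7,0],[1,0,0,-0.3,0]])

```text
clock: 16.15
tcp_pos: [0.4373, -0.1329, 0.1093]
eef_rot: [0.001, 0.716, 0.698, 0.001]
contact_force: [-0.3, 0.2, -0.3]
grip_width: 0.0514
gripper_force: 62.6
```

```bash
python3 - <<'E'
from h import *
go(.6152,-.0258,.10,-1.5)
snap("scene","s3",crop=(150,50,400,250),scale=2.5)
E
```

```text
clk 16.1 pos [ 0.4373 -0.1329  0.1093] a -1.5 turn 0.0 sh [2.23 3.5  0.19] w 0.0514 F 62.6 tilt -1.0
```

View pics/s3.png

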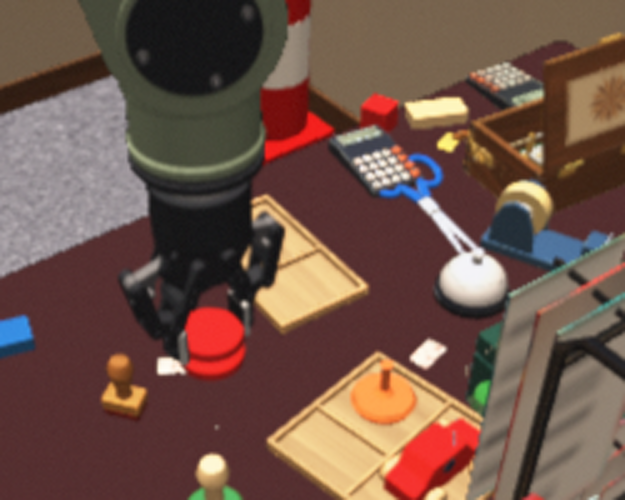

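The yo-yo is held level at crop (212,340), and the top stands upright in the square bay at (383,395).

Call:
apply_moves(increments=[[1,0.45,0.7,0,0],[1,0.45,0.7,0,0],[1,0.45,0.7,0,0],[1,0.45,0.7,0,0],[1,0.43,0.7,0,0]])

```text
clock: 16.7
tcp_pos: [0.6157, -0.0243, 0.1066]
eef_rot: [0.0, 0.716, 0.698, 0.0]
contact_force: [0.6, -0.7, -1.2]
grip_width: 0.0512
gripper_force: 62.7
```

Call:
apply_moves(increments=[[1,0,0,0.4,0],[1,0,0,0.5,0],[1,0,0,0.4,0],[1,0,0,0.2,0],[1,0,0,0,0]])

```text
clock: 17.2
tcp_pos: [0.614, -0.0258, 0.0305]
eef_rot: [-0.001, 0.716, 0.698, -0.001]
contact_force: [0.2, -0.5, 0.3]
grip_width: 0.0512
gripper_force: 62.7
```

```bash
python3 - <<'E'
from h import *
go(.6152,-.0258,.0175,-1.5)
E
```

```text
clk 17.2 pos [ 0.614  -0.0258  0.0305] a -1.5 turn 0.0 sh [-0.    0.02  0.26] w 0.0512 F 62.7 tilt -1.0
```

Call:
apply_moves(increments=[[1,0,0,0.2,0],[1,0,0,0.06,0],[1,0,0,0,0],[-0.5,0,0,0,0],[-0.5,0,0,0,0]])

```text
clock: 17.7
tcp_pos: [0.6147, -0.0258, 0.0186]
eef_rot: [0.0, 0.716, 0.698, 0.0]
contact_force: [-0.2, 0.3, -0.8]
grip_width: 0.0643
gripper_force: 0.0
```

Call:
apply_moves(increments=[[-0.5,0,0,0,0],[-0.5,0,0,-0.2,0],[-0.5,0,0,-0.7,0],[-0.5,0,0,-0.9,0],[-0.5,0,0,-0.9,0]])

```text
clock: 18.2
tcp_pos: [0.6142, -0.0258, 0.1556]
eef_rot: [0.0, 0.716, 0.698, -0.0]
contact_force: [0.9, 0.4, 0.3]
grip_width: 0.0642
gripper_force: 0.0
```

Call:
apply_moves(increments=[[-0.3,0,0,-0.6,0],[-0.3,0,0,0,0]])

```text
clock: 18.4
tcp_pos: [0.6159, -0.026, 0.188]
eef_rot: [0.002, 0.716, 0.698, 0.002]
contact_force: [-0.2, 0.3, -1.3]
grip_width: 0.0551
gripper_force: 0.0
```

```bash
python3 - <<'E'
from h import *
go(.369,-.236,.18,-1.5)
p,_,_=load("t1")
snap("top","t2",crop=(140,90,400,300),scale=3)
E
```

```text
clk 18.4 pos [ 0.6159 -0.026   0.188 ] a -1.5 turn 0.0 sh [-4.33 -4.83  0.16] w 0.0551 F 0.0 tilt -1.0
```

View pics/t2.png

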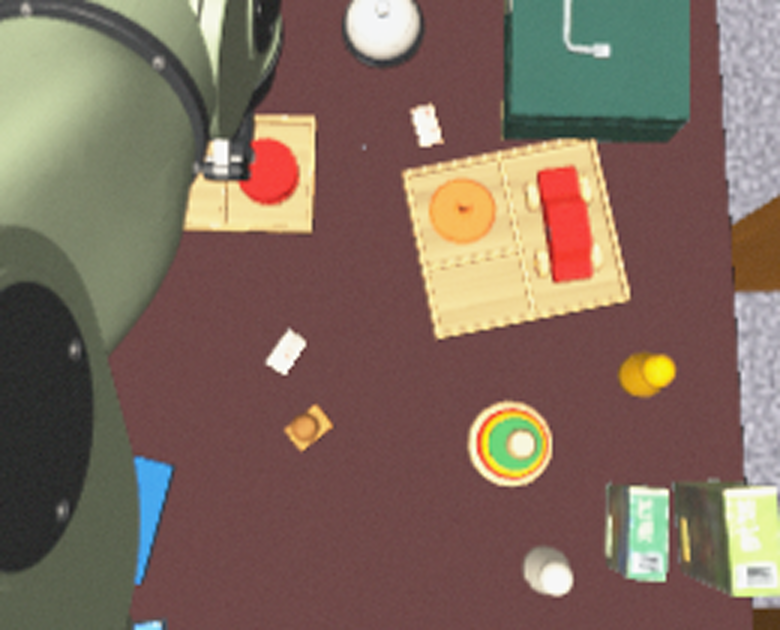

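The yo-yo is in the small bay at crop (268,172), and the top at (463,210) and car at (568,223) are both good. The tower head is at (521,443) and the yellow skittle's head at (659,371). Going to the tower.

Call:
apply_moves(increments=[[-0.3,-0.6,-0.7,0,0],[-0.3,-0.6,-0.7,0,0],[-0.3,-0.6,-0.7,0,0],[-0.3,-0.6,-0.7,0,0],[-0.3,-0.6,-0.7,0,0]])

```text
clock: 18.95
tcp_pos: [0.4337, -0.1718, 0.1828]
eef_rot: [-0.0, 0.716, 0.698, -0.0]
contact_force: [1.7, -2.6, 0.1]
grip_width: 0.0555
gripper_force: 0.0
```

Call:
apply_moves(increments=[[-0.3,-0.65,-0.65,0,0],[-0.3,-0.65,-0.65,0,0],[-0.3,0,0,0.6,0],[-0.3,0,0,0,0],[-0.3,0,0,0,0]])

```text
clock: 19.45
tcp_pos: [0.3691, -0.2339, 0.1532]
eef_rot: [-0.001, 0.716, 0.698, -0.0]
contact_force: [-0.2, -0.5, -0.2]
grip_width: 0.0554
gripper_force: 0.0
```

```bash
python3 - <<'E'
from h import *
go(.369,-.236,.076,-1.5)
E
```

```text
clk 19.4 pos [ 0.3691 -0.2339  0.1532] a -1.4 turn 0.0 sh [-0.04 -0.    1.54] w 0.0554 F 0.0 tilt -1.0
```

Call:
apply_moves(increments=[[-0.3,-0.03,0,0.5,0],[-0.3,0,0,0.5,0],[-0.3,0,0,0.4,0],[-0.3,0,0,0.14,0],[-0.3,0,0,0,0]])

```text
clock: 19.95
tcp_pos: [0.3693, -0.2355, 0.0763]
eef_rot: [-0.0, 0.716, 0.698, -0.0]
contact_force: [-0.4, -0.7, 1.0]
grip_width: 0.0557
gripper_force: 0.0
```

Call:
apply_moves(increments=[[1,0,0,0,0],[1,0,0,0,0],[1,0,0,0,0],[1,0,0,0,0],[1,0,0,0,0]])

```text
clock: 20.45
tcp_pos: [0.3697, -0.2362, 0.0772]
eef_rot: [0.001, 0.716, 0.698, 0.0]
contact_force: [0.9, -0.1, 11.5]
grip_width: 0.0195
gripper_force: 58.1
```

Call:
apply_moves(increments=[[1,0,0,0,0],[1,0,0,-0.3,0],[1,0,0,-0.7,0],[1,0,0,-0.8,0],[1,0,0,-0.5,0]])

```text
clock: 20.95
tcp_pos: [0.3691, -0.2361, 0.1941]
eef_rot: [0.001, 0.716, 0.698, 0.0]
contact_force: [-0.0, 0.3, -1.8]
grip_width: 0.0196
gripper_force: 58.8
```

```bash
python3 - <<'E'
from h import *
go(.6182,.0652,.19,-1.5)
snap("scene","s4",crop=(150,50,400,290),scale=2.4)
E
```

```text
clk 20.9 pos [ 0.3691 -0.2361  0.1941] a -1.5 turn 0.0 sh [6.15 4.82 0.08] w 0.0196 F 58.8 tilt -1.0
```

View pics/s4.png

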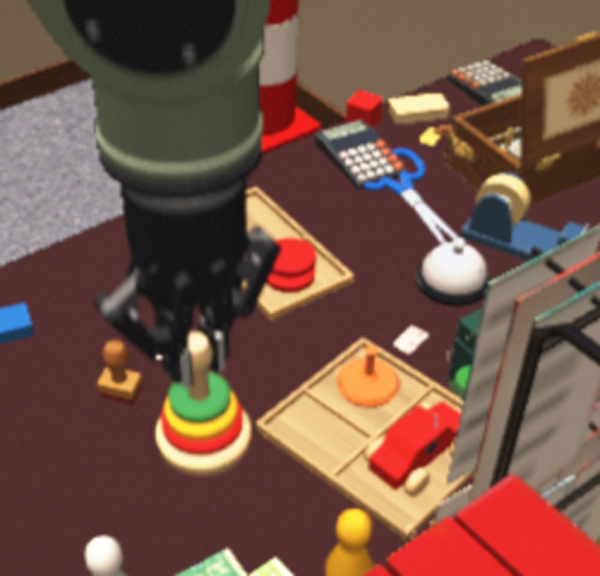

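The tower hangs upright at crop (203,415). Carrying it to the larger bay.

Call:
apply_moves(increments=[[1,0.4,0.3,0,0],[1,0.6,0.5,0,0],[1,0.7,0.55,0,0],[1,0.7,0.55,0,0],[1,0.7,0.55,0,0]])

```text
clock: 21.5
tcp_pos: [0.4964, -0.0824, 0.1916]
eef_rot: [0.0, 0.716, 0.698, 0.0]
contact_force: [0.8, -1.1, -0.7]
grip_width: 0.0198
gripper_force: 58.8
```

Call:
apply_moves(increments=[[1,0.7,0.55,0,0],[1,0.7,0.55,0,0],[1,0.7,0.5,0,0],[1,0.6,0.5,0,0],[1,0.35,0.27,0,0]])

```text
clock: 22.0
tcp_pos: [0.6188, 0.0684, 0.1911]
eef_rot: [-0.0, 0.715, 0.699, 0.0]
contact_force: [0.4, -0.4, -1.1]
grip_width: 0.0199
gripper_force: 58.9
```

Call:
apply_moves(increments=[[1,0,0,0.4,0],[1,0,0,0.5,0],[1,0,0,0.5,0],[1,0,0,0.4,0],[1,0,0,0,0]])

```text
clock: 22.5
tcp_pos: [0.6166, 0.0653, 0.0993]
eef_rot: [-0.001, 0.716, 0.698, -0.001]
contact_force: [-0.2, -0.7, -0.3]
grip_width: 0.0196
gripper_force: 58.9
```

```bash
python3 - <<'E'
from h import *
go(.6182,.0652,.0822,-1.5)
E
```

```text
clk 22.5 pos [0.6166 0.0653 0.0993] a -1.5 turn 0.0 sh [-0.    0.03  0.34] w 0.0196 F 58.9 tilt -1.0
```

Call:
apply_moves(increments=[[1,0,0.03,0.2,0],[1,0,0,0.14,0],[1,0,0,0,0],[0,0,0,0,0],[0,0,0,0,0]])

```text
clock: 23.0
tcp_pos: [0.6196, 0.0652, 0.0847]
eef_rot: [0.0, 0.716, 0.698, 0.0]
contact_force: [0.1, -0.3, 0.6]
grip_width: 0.0432
gripper_force: 0.0
```

Call:
apply_moves(increments=[[0,0,0,0,0],[-0.2,0,0,-0.2,0],[-0.3,0,0,-0.7,0],[-0.3,0,0,-0.9,0],[-0.3,0,0,-0.6,0]])

```text
clock: 23.5
tcp_pos: [0.6198, 0.065, 0.2079]
eef_rot: [0.001, 0.716, 0.698, 0.001]
contact_force: [0.7, 0.1, -0.3]
grip_width: 0.0553
gripper_force: 0.0
```

```bash
python3 - <<'E'
from h import *
go(.426,-.352,.19,-1.5)
go(.426,-.352,.19,-80)
E
```

```text
clk 23.5 pos [0.6198 0.065  0.2079] a -1.5 turn 0.0 sh [-8.44 -3.66  0.36] w 0.0553 F 0.0 tilt -1.0
clk 23.5 pos [0.6198 0.065  0.2079] a -1.5 turn 0.218 sh [-5.26  7.54  0.36] w 0.0553 F 0.0 tilt -1.0
```

Call:
apply_moves(increments=[[-0.3,-0.7,-0.3,0,0],[-0.3,-0.7,-0.3,0,0],[-0.3,-0.7,-0.3,0,0],[-0.3,-0.7,-0.3,0,0],[-0.3,-0.7,-0.3,0,0]])

```text
clock: 24.0
tcp_pos: [0.5391, -0.1091, 0.2052]
eef_rot: [0.0, 0.716, 0.698, 0.0]
contact_force: [0.9, -0.6, 0.5]
grip_width: 0.0559
gripper_force: 0.0
```

Call:
apply_moves(increments=[[-0.3,-0.7,-0.3,0,0],[-0.3,-0.7,-0.3,0,0],[-0.3,-0.7,-0.3,0,0],[-0.3,-0.7,-0.3,0,0],[-0.3,-0.7,-0.3,0,0]])

```text
clock: 24.5
tcp_pos: [0.4596, -0.2823, 0.2052]
eef_rot: [0.0, 0.716, 0.698, 0.0]
contact_force: [0.0, -0.1, 0.4]
grip_width: 0.0556
gripper_force: 0.0
```

Call:
apply_moves(increments=[[-0.3,-0.7,-0.3,0,0],[-0.3,-0.7,-0.35,0,0],[-0.3,0,0,0.5,0],[-0.3,0,0,0.5,0],[-0.3,0,0,0,0]])

```text
clock: 25.0
tcp_pos: [0.4252, -0.3495, 0.1528]
eef_rot: [-0.002, 0.716, 0.698, -0.0]
contact_force: [0.2, -1.0, 0.8]
grip_width: 0.0556
gripper_force: 0.0
```

```bash
python3 - <<'E'
from h import *
go(.426,-.352,.067,-1.5)
E
```

```text
clk 25.0 pos [ 0.4252 -0.3495  0.1528] a -1.5 turn -0.0 sh [-0.05  0.02  1.72] w 0.0556 F 0.0 tilt -1.0
```

Call:
apply_moves(increments=[[-0.3,-0.04,0.02,0.5,0],[-0.3,0,0,0.5,0],[-0.3,0,0,0.5,0],[-0.3,0,0,0.2,0],[-0.3,0,0,0,0]])

```text
clock: 25.5
tcp_pos: [0.4271, -0.352, 0.0695]
eef_rot: [-0.0, 0.716, 0.698, -0.0]
contact_force: [-0.0, -0.3, -0.2]
grip_width: 0.0554
gripper_force: 0.0
```

Call:
apply_moves(increments=[[1,0,0,0,0],[1,0,0,0,0],[1,0,0,0,0],[1,0,0,0,0],[1,0,0,0,0]])

```text
clock: 26.0
tcp_pos: [0.4276, -0.3526, 0.0709]
eef_rot: [0.001, 0.716, 0.698, 0.0]
contact_force: [-1.2, 0.9, 15.3]
grip_width: 0.0228
gripper_force: 58.1
```

Call:
apply_moves(increments=[[1,0,0,-0.3,0],[1,0,0,-0.6,0],[1,0,0,-0.6,0],[1,0,0,-0.3,0],[1,0,0,0,0]])

```text
clock: 26.5
tcp_pos: [0.4278, -0.3526, 0.1619]
eef_rot: [0.002, 0.716, 0.698, 0.0]
contact_force: [0.2, -0.7, 0.2]
grip_width: 0.0227
gripper_force: 59.2
```

```bash
python3 - <<'E'
from h import *
go(.5022,-.2135,.16,-1.5)
snap("scene","s5",crop=(200,50,400,300),scale=2.4)
E
```

```text
clk 26.5 pos [ 0.4278 -0.3526  0.1619] a -1.5 turn 0.0 sh [2.82 1.42 0.04] w 0.0227 F 59.2 tilt -1.0
```

View pics/s5.png

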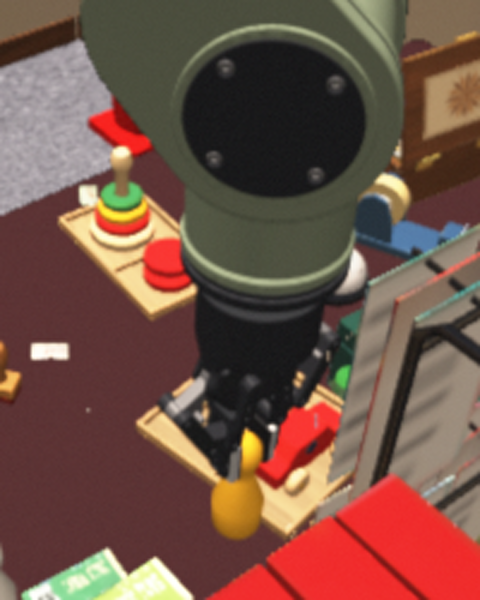

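The tower stands in its bay at crop (122,205). The skittle hangs roughly upright at (238,490). Moving it to the small bay.

Call:
apply_moves(increments=[[1,0.4,0.2,0,0],[1,0.7,0.35,0,0],[1,0.7,0.35,0,0],[1,0.6,0.32,0,0],[1,0.42,0.2,0,0]])

```text
clock: 27.05
tcp_pos: [0.5025, -0.2104, 0.1586]
eef_rot: [-0.001, 0.715, 0.699, 0.0]
contact_force: [-0.8, -1.0, 0.4]
grip_width: 0.0232
gripper_force: 59.2
```

Call:
apply_moves(increments=[[1,0,0,0,0],[1,0,0,0.4,0],[1,0,0,0.5,0],[1,0,0,0.5,0],[1,0,0,0,0]])

```text
clock: 27.55
tcp_pos: [0.4999, -0.213, 0.0866]
eef_rot: [-0.002, 0.716, 0.698, -0.001]
contact_force: [0.3, -0.3, 0.4]
grip_width: 0.0229
gripper_force: 59.2
```

```bash
python3 - <<'E'
from h import *
go(.5022,-.2135,.0757,-1.5)
E
```

```text
clk 27.6 pos [ 0.4999 -0.213   0.0866] a -1.5 turn -0.0 sh [-0.01  0.05  0.22] w 0.0229 F 59.2 tilt -1.0
```

Call:
apply_moves(increments=[[1,0,0.02,0.15,0],[1,0,0,0.05,0],[1,0,0,0,0],[0.1,0,0,0,0],[0.1,0,0,0,0]])

```text
clock: 28.05
tcp_pos: [0.5028, -0.213, 0.0797]
eef_rot: [0.0, 0.716, 0.698, 0.0]
contact_force: [0.4, 0.8, -0.5]
grip_width: 0.0385
gripper_force: 0.0
```

Call:
apply_moves(increments=[[0.1,0,0,0,0],[0.1,0,0,-0.2,0],[0.1,0,0,-0.7,0],[0.1,0,0,-0.9,0],[0.1,0,0,-0.7,0]])

```text
clock: 28.55
tcp_pos: [0.5026, -0.2131, 0.2073]
eef_rot: [0.001, 0.716, 0.698, 0.0]
contact_force: [1.1, 0.8, -0.4]
grip_width: 0.0382
gripper_force: 0.0
```

Call:
apply_moves(increments=[[0,0.8,-0.2,0,0],[0,0.8,-0.2,0,0],[0,0.8,-0.2,0,0],[0,0.8,-0.2,0,0],[0,0.8,-0.2,0,0]])

```text
clock: 29.05
tcp_pos: [0.4572, -0.0102, 0.205]
eef_rot: [0.0, 0.716, 0.698, 0.0]
contact_force: [0.5, 0.3, -0.4]
grip_width: 0.0426
gripper_force: 0.0
```

Call:
apply_moves(increments=[[0,0.8,-0.2,0,0],[0,0.8,0,0,0],[0,0.8,0,0,0],[0,0,0,0,0],[0,0,0,0,0]])

```text
clock: 29.55
tcp_pos: [0.4508, 0.1089, 0.2047]
eef_rot: [0.0, 0.716, 0.698, 0.0]
contact_force: [0.0, -1.5, 0.1]
grip_width: 0.0428
gripper_force: 0.0
```

```bash
python3 - <<'E'
from h import *
snap("top","t3");snap("scene","s6")
a=cv2.imread("pics/t3.png")[100:300,140:400];b=cv2.imread("pics/s6.png")[80:320,190:370]
a=cv2.resize(a,(468,360));b=cv2.resize(b,(270,360))
cv2.imwrite("pics/f.png",np.hstack([a,b]))
E
```

```text
(no output)
```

View pics/f.png

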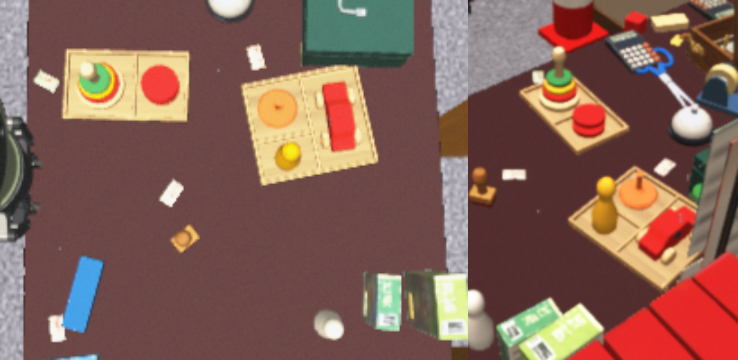

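All five toys stand upright in their bays: tower (97,83), yo-yo (160,85), top (277,108), car (340,115) and skittle (288,156). The bell and stamp haven't moved, so I'm handing in.

```bash
python3 -c "
from cell import arm
print(arm.hand_in())"
```

```text
the job is handed in; nothing more can be done
None
```

I handed the job in at about 30 s with all five toys upright in their bays and the bell and stamp unmoved in the last pictures; the brief gave no skittle colour, so I took the orange-yellow skittle (wood tone, in reach) over the white one.

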